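# Open the latched cage of the conical flask

### The job

Two small guard cages stand on the worktop. Open the one that holds the conical flask: lift the thumb latch bar on its gate out of the catch, swing the gate wide open towards you (70 degrees or more), and let go so that the bar drops back level and the gate stays open. Leave the other cage, with the capped bottle, shut, and do not disturb the flask.

Things in the scene. Friction and masses are not known exactly. Their poses are not given: they have to be found in the camera images.
- flask_cage: The fixed wire cage holding the conical flask, 190 mm wide (its y), 170 deep (x), 100 high, open at the top; its twin holds a capped bottle. Origin: centre of its underside; x points from gate to back, z up. Gate plane x = -70; vertical hinge axis at x = -70, y = +85; latch post at y = -85 with the catch on top: a steel U, open upward, prongs before and behind the bar up to z = 124 mm.
- flask_gate (a joint): Gate of the flask cage, angle about its vertical hinge, rad: 0 shut, grows as its free edge swings out to the cage's -x (towards the robot), stop at 1.65; light friction (0.06 N m) keeps it where it is left. A barred frame (0.8 kg) 10 mm thick, z = 13 to 90 mm, reaching 154 mm from the hinge axis. It carries the latch bar, which holds it shut (4 mm play).
- flask_latch (a joint): Dark steel latch bar on that gate, 10 mm thick, z = 108 to 122 mm, above the gate's top rail, reaching 185 mm from the gate's hinge axis. Angle, rad: 0 level, in the catch; grows as the free end rises, stop at 0.6; clear of the catch from 0.14; falls back when let go (70 g). Pivot: horizontal, square to the gate, 45 mm from the gate's hinge axis, z = 115 mm.
- flask_latch_tab (a point): Grip point in the bar's black upright thumb tab, which is 14 mm thick (square to the gate), 28 long (along it), z = 110 to 160 mm. The point is mid-tab, 23 mm above and 90 mm out from the pivot: 135 mm from the gate's hinge axis, z = 138 mm. Axes: x square to the gate, y towards the hinge. Lifted 0.3 rad about the pivot it rises 26 mm and moves 11 mm towards the hinge.
- bottle_gate (a joint): Gate of the other, identical cage (the one with the capped bottle), rad: 0 shut. It must stay shut.
- conical_flask: The conical glass flask, 68 mm across its foot and 113 mm high, standing loose on the 5 mm floor of its cage, near the middle. Origin: centre of its underside. It is not to be moved.

How it is judged:
By the outcome, as a careful person would: the job done as asked, in the order asked, and still so for the second after the job is handed in, with the robot touching nothing.
It also fails if it takes over 35 s, if anything falls off the work surface, if the arm or the gripper's body presses on something with over 40 N, if the wrist force passes 120 N, or if a joint passes its speed limit or range.

### The arm

A 7-joint arm with a two-finger parallel gripper is mounted at the origin on a cart in front of the work surface, level with it; the furniture and walls round the work are solid. World frame = base frame: x ahead of the robot, y to its left, z up, the work surface at z = 0. Lengths are in m, angles in degrees, forces in N, time in s.
With the tool pointing down it reaches from about 0.425 to 0.875 m from the base axis. Payload 4.7 kg.
Tool frame: the origin (TCP) lies between the finger pads; the fingertips stand 8 mm ahead of it and the grasp point (between the pads) lies 11 mm behind it; x points along the fingers, z is the direction in which the jaws open and shut, and the axes are right-handed (so a half turn about x gives the same grasp; the last joint's range is limited). The gripper opens to 87 mm and grips with 3 to 60 N. Pads are 19 mm wide; open, the fingers measure 117 mm over their backs; the gripper's body (75 mm by 190 mm) begins 51 mm behind the grasp point.
Start: joints at [65.266, 18.392, -4.016, 83.108, 1.295, 78.541, -3.26], TCP at [0.28, -0.587, 0.231] pointing down, gripper open.
Joint ranges: [-163.93, 163.93], [-17.29, 119.83], [-79.2, 71.16], [3.27, 140.29], [-89.18, 269.18], [5.43, 117.66], [-154.24, 154.24]. Speed limits (degrees/s): [147.25, 147.25, 180, 180, 180, 180, 180].

### API

Orientations are given as [roll, pitch, yaw] about the fixed x, y, z axes, in that order (R = Rz(yaw) Ry(pitch) Rx(roll)).
In Python, from cell import telemetry, vision, sign_off gives the robot as it stands. The module is installed in compiled form; this text tells all that it offers.
- The arm moves only by the tool drive_tool, never from a script. Its arguments are lists of equal length, an entry for each row: "offset": the shift along the tool's x, y, z in m, a list of three; "angular": the turn, a rotation vector about the tool's x, y, z in rad, a list of three. A call has 1 to 10 rows; each row is the pose to reach, as a shift and turn from the pose measured when the call began, along the tool's axes at that moment; what a row does not reach only later rows make up. A row lasts 1/8 s, in which the tool goes at most 62.5 mm and 10.7 degrees, less where a joint would pass 70% of its speed; a pose out of reach is approached as far as the arm can. A call with a gripper value outside its range is refused whole. "fingers" is the closure, from -1 (fully open) to 1 (shut), set as the call begins (left out, the last holds). The fingers move at their own pace and stop on an object; "squeeze" is the grip in N (left out, the last holds). Time passes only in rows, so rows that repeat a pose let the fingers close. It gives the time, the measured TCP pose, the force and the opening at its end, in the units of the state.
- telemetry.get_obs(): the state, without advancing time (a new reading comes with each control period).
- vision.read_camera(name): name is "side" or "top" or "wrist"; returns a dict with "pixels" (420x560x3 uint8, red, green, blue), "intrinsics" (3x3 intrinsics, pixels), "world_from_camera" (4x4, takes a point from camera to world coordinates); the wrist camera has in their place "T_tool_cam" (4x4, takes a point from camera to tool coordinates, whose origin is the TCP and whose axes are the tool frame's). Camera axes: x right, y up, looking along -z (the intrinsics and any distortion apply to the point x, -y, -z); pixel columns grow to the right and rows downward; lengths in m; the calibration is good to about 2 mm. A picture is of the moment at which its call begins: read the wrist's pose just before it. There is no depth.
- sign_off(): hands the job in, once; it reports no verdict.
The state is a dict: "time_s": time; "qpos": joint angles; "joint_velocities": joint speeds; "effort": joint torques, N m; "tool_pos": TCP position; "tool_rot": TCP orientation; "force": force on the tool from outside, world axes, zero at the start; "wrist_torque": the same for the moment, N m; "grip_width": finger opening in m.
Only numpy, scipy, OpenCV 4.12 (cv2) and the standard library are available. Lean on these libraries where they do the work, as an engineer would, in place of code of your own. Each camera call takes 0.05 s, during which the arm holds its last target.

## Working session

There is one attempt and no reset: what is moved stays moved. The work goes in short steps, Python scripts to look and compute and a tool call to move; the robot and the scene stay as the last step left them, time stands still between calls to the robot, and variables do not carry over. Pictures are saved under pics/ and viewed, and the job is handed in when it is done.

Besides the shell and the picture viewer there is one more tool, called after "Call:" as name(argument=value, ...) on one line, values as JSON. drive_tool: Moves the arm, as the interface text tells. Its arguments: {"type":"object","properties":{"offset":{"type":"array"},"angular":{"type":"array"},"fingers":{"type":"number"},"squeeze":{"type":"number"}},"required":["offset","angular"]}

```bash
mkdir -p pics
cat > h.py <<'E'
from cell import telemetry, vision
import numpy as np, cv2
def snap(n,f):
    o=telemetry.get_obs(); d=vision.read_camera(n)
    cv2.imwrite('pics/'+f,d['pixels'][:,:,::-1]); 
    np.savez('pics/'+f+'.npz',**{k:np.array(v) for k,v in d.items()},pos=o['tool_pos'],rot=o['tool_rot'])
    return d
def ray(d,u,v):
    K=np.array(d['intrinsics']);T=np.array(d['world_from_camera'])
    p=np.linalg.inv(K)@[u,v,1]; r=T[:3,:3]@[p[0],-p[1],-p[2]]; return T[:3,3],r/np.linalg.norm(r)
def onz(d,u,v,z):
    o,r=ray(d,u,v); return o+r*(z-o[2])/r[2]
E
python3 - <<'E'
from h import *
for n in('side','top'):
    d=snap(n,n+'0.png');print(n,[k for k in d],np.round(d['intrinsics'],1).tolist(),np.round(d['world_from_camera'],3).tolist())
print({k:np.round(v,3).tolist() for k,v in telemetry.get_obs().items()})
E
```

```text
side ['pixels', 'intrinsics', 'world_from_camera'] [[527.9, 0.0, 286.1], [0.0, 527.9, 215.6], [0.0, 0.0, 1.0]] [[1.0, -0.011, 0.026, 0.669], [0.028, 0.559, -0.829, -1.164], [-0.005, 0.829, 0.559, 0.874], [0.0, 0.0, 0.0, 1.0]]
top ['pixels', 'intrinsics', 'world_from_camera'] [[453.0, 0.0, 279.8], [0.0, 453.0, 203.1], [0.0, 0.0, 1.0]] [[0.012, 0.992, -0.129, 0.532], [-0.999, 0.016, 0.031, 0.025], [0.033, 0.129, 0.991, 0.987], [0.0, 0.0, 0.0, 1.0]]
{'time_s': 0.1, 'qpos': [65.266, 18.436, -4.016, 83.167, 1.294, 78.542, -3.259], 'joint_velocities': [-0.009, -0.038, -0.074, -0.2, 0.006, -0.068, 0.013], 'effort': [-0.001, -49.257, -0.406, -31.34, -0.064, 0.04, 0.0], 'tool_pos': [0.28, -0.586, 0.23], 'tool_rot': [-177.452, 89.901, 118.093], 'force': [-1.234, 0.068, 0.286], 'wrist_torque': [-0.027, 0.022, -0.023], 'grip_width': 0.087}
```

View pics/side0.png

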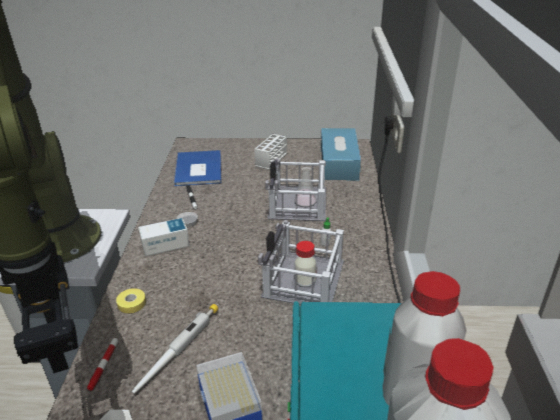

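View pics/top0.png

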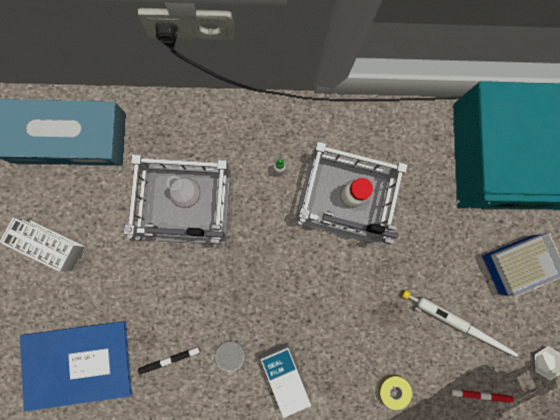

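Run:
```python
import cv2
a=cv2.imread('pics/top0.png')[145:255,110:250]; cv2.imwrite('pics/topz.png',cv2.resize(a,None,fx=5.5,fy=5.5,interpolation=2))
a=cv2.imread('pics/side0.png')[145:230,250:350]; cv2.imwrite('pics/sidez.png',cv2.resize(a,None,fx=7,fy=7,interpolation=2))
```

```text
(no output)
```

View pics/topz.png

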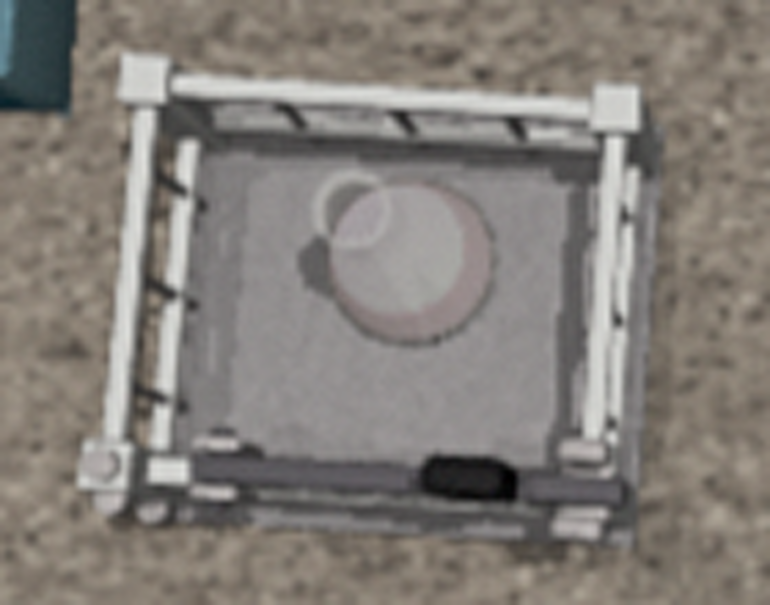

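View pics/sidez.png

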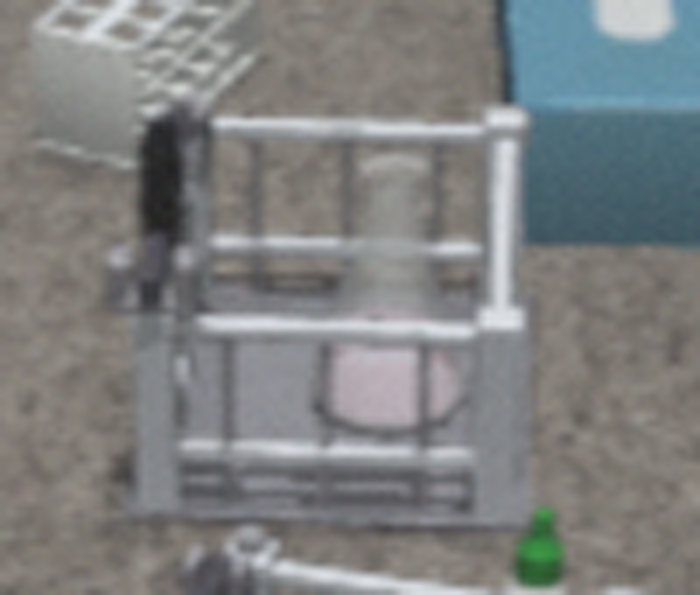

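Run:
```python
from h import *
d=dict(np.load('pics/top0.png.npz')); s=dict(np.load('pics/side0.png.npz'))
z=lambda u,v:(110+u/5.5-.4,145+v/5.5-.4)
sz=lambda u,v:(250+u/7-.4,145+v/7-.4)
for n,(u,v),h in [('hinge',(102,462),.12),('hinge100',(102,462),.1),('backL',(145,80),.1),('backR',(615,107),.1),('prongB',(583,450),.124),('prongF',(578,522),.124),('barend',(624,492),.122),('barstart',(195,470),.122),('tab',(468,478),.16),('bar mid',(400,473),.122),('flaskfoot',(410,262),.01)]:
    print(n,onz(d,*z(u,v),h).round(4))
def tri(a,b):
    o1,r1=a;o2,r2=b
    t=np.linalg.lstsq(np.c_[r1,-r2],o2-o1,rcond=None)[0]
    p,q=o1+t[0]*r1,o2+t[1]*r2; return ((p+q)/2).round(4),np.linalg.norm(p-q).round(4)
print(tri(ray(d,*z(468,478)),ray(s,*sz(163,118))))
print(tri(ray(d,*z(615,107)),ray(s,*sz(503,318))))
# tab mask
im=d['pixels'][200:250,160:240].astype(int);m=(im.max(2)<45);ys,xs=np.nonzero(m);print(xs.mean()+160,ys.mean()+200,xs.min()+160,xs.max()+160,ys.min()+200,ys.max()+200)
import telemetry if 0 else None
```

```text
File "<stdin>", line 15
    import telemetry if 0 else None
                     ^^
SyntaxError: invalid syntax
```

```bash
cat > m.py <<'E'
from h import *
d=dict(np.load('pics/top0.png.npz')); s=dict(np.load('pics/side0.png.npz'))
z=lambda u,v:(110+u/5.5-.4,145+v/5.5-.4)
sz=lambda u,v:(250+u/7-.4,145+v/7-.4)
for n,(u,v),h in [('hinge',(102,462),.12),('hinge100',(102,462),.1),('backL',(145,80),.1),('backR',(615,107),.1),('prongB',(583,450),.124),('prongF',(578,522),.124),('barend',(624,492),.122),('barstart',(195,470),.122),('tab',(468,478),.16),('bar mid',(400,473),.122),('flaskfoot',(410,262),.01)]:
    print(n,onz(d,*z(u,v),h).round(4))
def tri(a,b):
    o1,r1=a;o2,r2=b
    t=np.linalg.lstsq(np.c_[r1,-r2],o2-o1,rcond=None)[0]
    p,q=o1+t[0]*r1,o2+t[1]*r2; return ((p+q)/2).round(4),np.linalg.norm(p-q).round(4)
print(tri(ray(d,*z(468,478)),ray(s,*sz(163,118))))
print(tri(ray(d,*z(615,107)),ray(s,*sz(503,318))))
im=d['pixels'][200:250,160:240].astype(int);m=(im.max(2)<45);ys,xs=np.nonzero(m);print(xs.mean()+160,ys.mean()+200,xs.min()+160,xs.max()+160,ys.min()+200,ys.max()+200)
E
python3 m.py
```

```text
hinge [0.5915 0.2842 0.12  ]
hinge100 [0.5929 0.2902 0.1   ]
backL [0.7306 0.2824 0.1   ]
backR [0.724  0.1136 0.1   ]
prongB [0.5977 0.1188 0.124 ]
prongF [0.5729 0.1197 0.124 ]
barend [0.5836 0.1044 0.122 ]
barstart [0.589  0.2518 0.122 ]
tab [0.5852 0.1524 0.16  ]
bar mid [0.589  0.1816 0.122 ]
flaskfoot [0.6796 0.2013 0.01  ]
(array([0.5884, 0.1513, 0.17  ]), np.float64(0.0077))
(array([0.727 , 0.114 , 0.1001]), np.float64(0.006))
195.02521008403363 231.73949579831933 187 203 228 235
```

```bash
cat >> h.py <<'E'
from scipy.spatial.transform import Rotation as Ro
def pose():
    o=telemetry.get_obs(); return np.array(o['tool_pos']),Ro.from_euler('xyz',o['tool_rot'],degrees=True)
def goto(p,R):
    """offset, rotvec in current tool frame; R = Rotation world"""
    P,C=pose(); dr=(C.inv()*R).as_rotvec()
    print('off',(C.inv().apply(np.array(p)-P)).round(4).tolist(),'rot',dr.round(4).tolist(),'deg',np.degrees(np.linalg.norm(dr)).round(1))
def down(deg,lift=0):
    """tool x down, jaw z at world azimuth deg; """
    x=np.array([0,0,-1.]);z=np.array([np.cos(np.radians(deg)),np.sin(np.radians(deg)),0]);y=np.cross(z,x)
    return Ro.from_matrix(np.c_[x,y,z])
E
python3 - <<'E'
from h import *
P,C=pose();print(C.as_matrix().round(3))
for a in(-2.2,177.8):
    for z in(.25,.131): goto([.586,.1535,z],down(a))
E
```

```text
[[-0.001  0.902  0.431]
 [ 0.002  0.431 -0.902]
 [-1.    -0.    -0.002]]
off [-0.0196, 0.595, -0.5354] rot [-1.0866, -0.0016, -0.0009] deg 62.3
off [0.0994, 0.595, -0.5352] rot [-1.0866, -0.0016, -0.0009] deg 62.3
off [-0.0196, 0.595, -0.5354] rot [2.055, -0.001, 0.0018] deg 117.7
off [0.0994, 0.595, -0.5352] rot [2.055, -0.001, 0.0018] deg 117.7
```

Call:
drive_tool(offset=[[-0.01, 0.02, -0.018], [-0.015, 0.06, -0.054], [-0.02, 0.105, -0.094], [-0.02, 0.15, -0.135], [-0.02, 0.195, -0.175], [-0.02, 0.24, -0.216], [-0.02, 0.285, -0.256], [-0.02, 0.33, -0.297], [-0.02, 0.37, -0.333], [-0.02, 0.4, -0.36]], angular=[[-0.03, 0, 0], [-0.1, 0, 0], [-0.18, 0, 0], [-0.26, 0, 0], [-0.34, 0, 0], [-0.42, 0, 0], [-0.5, 0, 0], [-0.58, 0, 0], [-0.65, 0, 0], [-0.7, 0, 0]], fingers=-1)

```text
time_s: 1.35
tool_pos: [0.4861, -0.086, 0.25]
tool_rot: [143.6, 89.9, 119.5]
force: [-0.2, 0.6, -0.4]
grip_width: 0.0869
```

Run:
```python
from h import *
print(telemetry.get_obs()['qpos'])
for z in(.25,.131): goto([.586,.1535,z],down(-2.2))
```

```text
[ 3.83505730e+01 -5.83783568e-02 -3.10509224e+01  1.02041961e+02
 -1.16843675e-01  7.80709754e+01 -1.67855983e+01]
off [0.0003, 0.2595, -0.0066] rot [-0.3824, -0.0012, -0.0014] deg 21.9
off [0.1193, 0.2593, -0.0064] rot [-0.3824, -0.0012, -0.0014] deg 21.9
```

Call:
drive_tool(offset=[[0, 0.04, -0.001], [0, 0.09, -0.002], [0, 0.14, -0.003], [0, 0.19, -0.005], [0, 0.24, -0.006], [0, 0.2595, -0.0066], [0, 0.2595, -0.0066]], angular=[[-0.06, 0, 0], [-0.13, 0, 0], [-0.2, 0, 0], [-0.28, 0, 0], [-0.35, 0, 0], [-0.382, 0, 0], [-0.382, 0, 0]])

```text
time_s: 2.22
tool_pos: [0.5857, 0.1546, 0.2496]
tool_rot: [142.0, 89.8, 139.9]
force: [0.1, -0.0, -0.3]
grip_width: 0.0868
```

Run:
```python
from h import *
print(np.round(telemetry.get_obs()['qpos'],1))
d=snap('wrist','w1.png');print(np.round(d['T_tool_cam'],3).tolist(),np.round(d['intrinsics'],1).tolist())
for z in(.25,.131): goto([.586,.1535,z],down(-2.2))
```

```text
[ 18.2  17.3 -43.5  86.9  11.8  80.7 -28.1]
[[-0.0, 0.306, -0.952, -0.155], [0.0, 0.952, 0.306, 0.084], [1.0, 0.0, -0.0, 0.001], [0.0, 0.0, 0.0, 1.0]] [[363.2, 0.0, 278.0], [0.0, 363.2, 209.6], [0.0, 0.0, 1.0]]
off [-0.0003, 0.0008, 0.0002] rot [-0.0009, -0.0022, -0.0006] deg 0.1
off [0.1187, 0.0007, 0.0004] rot [-0.0009, -0.0022, -0.0006] deg 0.1
```

View pics/w1.png

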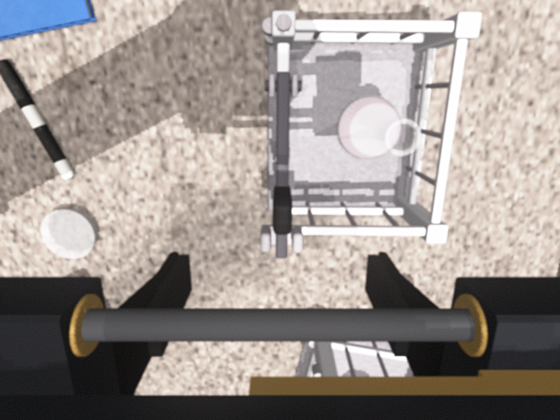

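Run:
```python
from h import *
d=dict(np.load('pics/w1.png.npz'))
T=np.eye(4);T[:3,:3]=Ro.from_euler('xyz',d['rot'],degrees=True).as_matrix();T[:3,3]=d['pos']
d['world_from_camera']=T@d['T_tool_cam']
im=d['pixels'].astype(int);sub=im[170:262,255:310];m=(sub.max(2)<28).astype(np.uint8)
n,l,st,c=cv2.connectedComponentsWithStats(m)
for i in range(1,n):
    if st[i,4]>60: print(st[i],c[i]+[255,170])
a=im[0:270,230:330].astype(np.uint8)[:,:,::-1];cv2.imwrite('pics/w1z.png',cv2.resize(a[160:],None,fx=5,fy=5))
for n,u,v,h in[('tabtop',282,205,.16),('bar end',281.5,256,.122),('bar hi',283,75,.122),('hinge',284,22,.12)]: print(n,onz(d,u,v,h).round(4))
```

```text
tabtop [0.5893 0.1637 0.16  ]
bar end [0.5873 0.1067 0.122 ]
bar hi [0.5933 0.2512 0.122 ]
hinge [0.5951 0.2864 0.12  ]
```

View pics/w1z.png

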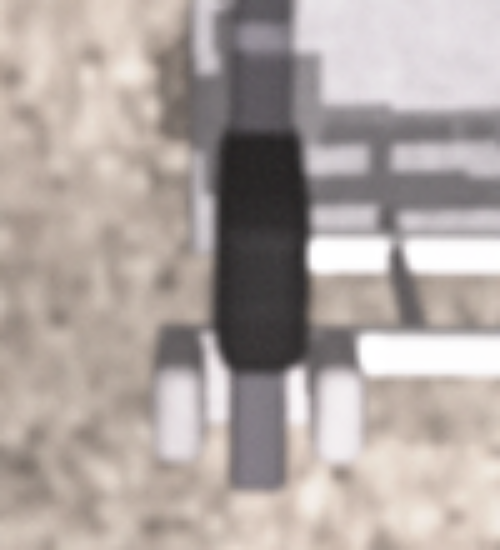

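Call:
drive_tool(offset=[[0.02, 0.001, 0.002], [0.05, 0.001, 0.002], [0.08, 0.001, 0.002], [0.105, 0.001, 0.002], [0.1185, 0.001, 0.002], [0.1185, 0.001, 0.002]], angular=[[0, 0, 0], [0, 0, 0], [0, 0, 0], [0, 0, 0], [0, 0, 0], [0, 0, 0]])

```text
time_s: 3.02
tool_pos: [0.5868, 0.1524, 0.1299]
tool_rot: [-173.8, 89.7, -176.1]
force: [-0.0, 0.0, 0.2]
grip_width: 0.087
```

Call:
drive_tool(offset=[[0, 0, 0], [0, 0, 0], [0, 0, 0], [0, 0, 0], [0, 0, 0], [0, 0, 0], [0, 0, 0], [0, 0, 0]], angular=[[0, 0, 0], [0, 0, 0], [0, 0, 0], [0, 0, 0], [0, 0, 0], [0, 0, 0], [0, 0, 0], [0, 0, 0]], fingers=1, squeeze=20)

```text
time_s: 4.03
tool_pos: [0.587, 0.1523, 0.1299]
tool_rot: [-173.7, 89.8, -176.0]
force: [0.9, -0.1, -0.0]
grip_width: 0.015
```

Run:
```python
from h import *
print(np.round(telemetry.get_obs()['qpos'],1))
d=snap('wrist','w2.png');d=snap('side','s2.png')
```

```text
[ 17.   22.4 -41.9  95.3  15.8  68.6 -31. ]
```

View pics/w2.png

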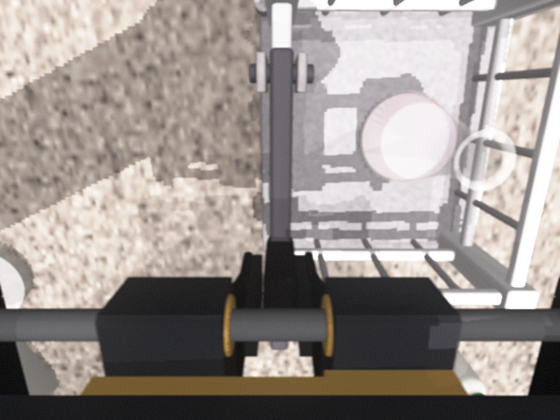

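```bash
cat > plan.py <<'E'
from h import *
import sys
H=np.array([.592,.2895,0]); yaw=np.radians(-2.2)
nx=np.array([np.cos(yaw),np.sin(yaw),0]); ny=np.array([-np.sin(yaw),np.cos(yaw),0])
PV=H-.045*ny+[0,0,.115]
def rows(Ps):
    P,C=pose()
    for R,p in Ps:
        print('off',C.inv().apply(p-P).round(4).tolist(),'rot',(C.inv()*R).as_rotvec().round(3).tolist(), 'w',p.round(3).tolist())
def about(c,axis,a):
    P,C=pose(); r=Ro.from_rotvec(np.array(axis)*a); return r*C, c+r.apply(P-c)
E
python3 - <<'E'
from plan import *
rows([about(PV,-nx,t) for t in (.03,.08,.13,.18,.22,.25)])
E
```

```text
off [-0.0028, 0.0005, -0.0] rot [0.0, -0.0, -0.03] w [0.587, 0.153, 0.133]
off [-0.0073, 0.0015, -0.0] rot [0.0, -0.0, -0.08] w [0.587, 0.154, 0.137]
off [-0.0118, 0.0027, -0.0] rot [0.0, -0.0, -0.13] w [0.587, 0.155, 0.142]
off [-0.0163, 0.0042, -0.0001] rot [0.001, -0.0, -0.18] w [0.587, 0.157, 0.146]
off [-0.0198, 0.0055, -0.0001] rot [0.001, -0.001, -0.22] w [0.587, 0.158, 0.15]
off [-0.0224, 0.0066, -0.0001] rot [0.001, -0.001, -0.25] w [0.587, 0.159, 0.152]
```

Call:
drive_tool(offset=[[-0.0028, 0.0005, 0], [-0.0073, 0.0015, 0], [-0.0118, 0.0027, 0], [-0.0163, 0.0042, 0], [-0.0198, 0.0055, 0], [-0.0224, 0.0066, 0], [-0.0224, 0.0066, 0], [-0.0224, 0.0066, 0]], angular=[[0, 0, -0.03], [0, 0, -0.08], [0, 0, -0.13], [0, 0, -0.18], [0, 0, -0.22], [0, 0, -0.25], [0, 0, -0.25], [0, 0, -0.25]])

```text
time_s: 5.12
tool_pos: [0.5877, 0.1588, 0.1523]
tool_rot: [-90.8, 75.7, -93.2]
force: [1.9, -1.2, -0.2]
grip_width: 0.0139
```

Run:
```python
from plan import *
o=telemetry.get_obs();print(np.round(o['qpos'],1),np.round(o['force'],1))
d=snap('wrist','w3.png');d=snap('side','s3.png')
cv2.imwrite('pics/s3z.png',cv2.resize(d['pixels'][130:240,230:370,::-1],None,fx=5,fy=5))
D=np.pi/180
rows([about(H,[0,0,-1],t*D) for t in (1,4,8,13,18,24,30,36,40)])
```

```text
[  5.   25.4 -39.   89.6  27.6  80.4 -41.8] [ 1.9 -1.2 -0.2]
off [0.0, 0.0, -0.0023] rot [0.017, 0.004, 0.0] w [0.585, 0.159, 0.152]
off [-0.0, 0.0002, -0.0091] rot [0.068, 0.017, 0.0] w [0.579, 0.159, 0.152]
off [-0.0002, 0.0011, -0.0182] rot [0.135, 0.034, 0.0] w [0.57, 0.161, 0.152]
off [-0.0007, 0.003, -0.0294] rot [0.22, 0.056, 0.001] w [0.558, 0.163, 0.152]
off [-0.0014, 0.0059, -0.0405] rot [0.304, 0.078, 0.001] w [0.548, 0.167, 0.152]
off [-0.0025, 0.0106, -0.0533] rot [0.406, 0.103, 0.001] w [0.535, 0.172, 0.152]
off [-0.004, 0.0165, -0.0655] rot [0.507, 0.129, 0.002] w [0.523, 0.178, 0.152]
off [-0.0057, 0.0236, -0.0771] rot [0.609, 0.155, 0.002] w [0.512, 0.186, 0.152]
off [-0.0071, 0.029, -0.0843] rot [0.677, 0.172, 0.002] w [0.505, 0.192, 0.152]
```

View pics/w3.png

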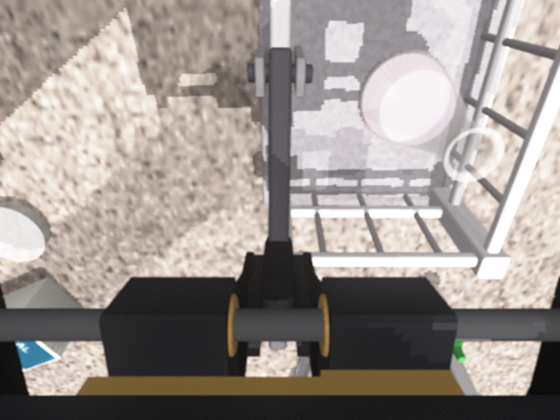

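View pics/s3z.png

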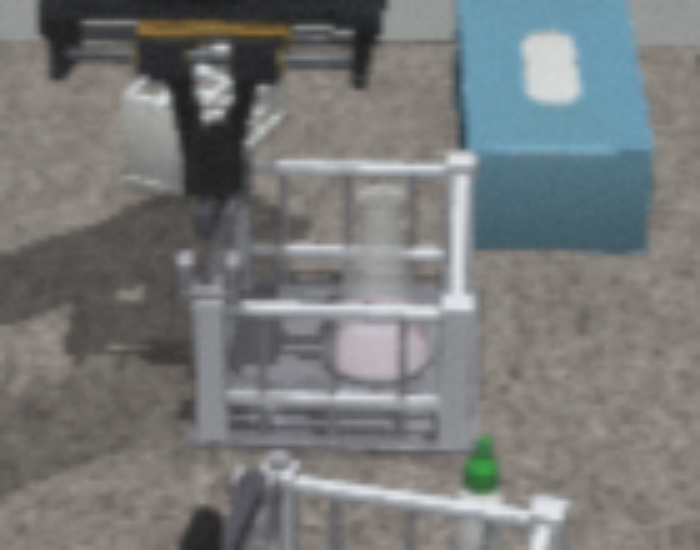

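The bar end now stands above the catch prongs (side zoom: bar end about (208,225), prongs at row 258), and the flask hasn't moved. Next I swing the gate.

Call:
drive_tool(offset=[[0, 0, -0.0023], [0, 0.0002, -0.0091], [-0.0002, 0.0011, -0.0182], [-0.0007, 0.003, -0.0294], [-0.0014, 0.0059, -0.0405], [-0.0025, 0.0106, -0.0533], [-0.004, 0.0165, -0.0655], [-0.0057, 0.0236, -0.0771], [-0.0071, 0.029, -0.0843], [-0.0071, 0.029, -0.0843]], angular=[[0.017, 0.004, 0], [0.068, 0.017, 0], [0.135, 0.034, 0], [0.22, 0.056, 0.001], [0.304, 0.078, 0.001], [0.406, 0.103, 0.001], [0.507, 0.129, 0.002], [0.609, 0.155, 0.002], [0.677, 0.172, 0.002], [0.677, 0.172, 0.002]])

```text
time_s: 6.48
tool_pos: [0.505, 0.1934, 0.1522]
tool_rot: [-90.7, 75.8, -133.1]
force: [4.3, 2.7, -2.9]
grip_width: 0.0134
```

Run:
```python
from plan import *
o=telemetry.get_obs();P,C=pose();print(np.round(o['qpos'],1),np.round(o['force'],1),C.as_matrix().round(3)[:,2])
D=np.pi/180
rows([about(H,[0,0,-1],t*D) for t in (2,6,12,18,24,30,36,41,43)])
d=snap('top','t4.png');d=snap('wrist','w4.png')
```

```text
[  1.5  21.9 -35.4  92.9  15.8  83.5 -79.6] [ 4.3  2.7 -2.9] [ 0.739 -0.674 -0.003]
off [-0.0, 0.0001, -0.0045] rot [0.034, 0.009, 0.0] w [0.502, 0.196, 0.152]
off [-0.0001, 0.0007, -0.0136] rot [0.102, 0.026, 0.0] w [0.495, 0.203, 0.152]
off [-0.0006, 0.0027, -0.027] rot [0.203, 0.051, 0.001] w [0.487, 0.214, 0.152]
off [-0.0014, 0.0061, -0.0401] rot [0.305, 0.077, 0.001] w [0.48, 0.225, 0.152]
off [-0.0025, 0.0108, -0.0528] rot [0.406, 0.102, 0.001] w [0.473, 0.237, 0.152]
off [-0.004, 0.0167, -0.0649] rot [0.508, 0.128, 0.002] w [0.469, 0.25, 0.152]
off [-0.0058, 0.0239, -0.0763] rot [0.609, 0.154, 0.002] w [0.465, 0.263, 0.152]
off [-0.0075, 0.0307, -0.0852] rot [0.694, 0.175, 0.002] w [0.463, 0.274, 0.152]
off [-0.0082, 0.0336, -0.0885] rot [0.728, 0.183, 0.002] w [0.463, 0.279, 0.152]
```

View pics/w4.png

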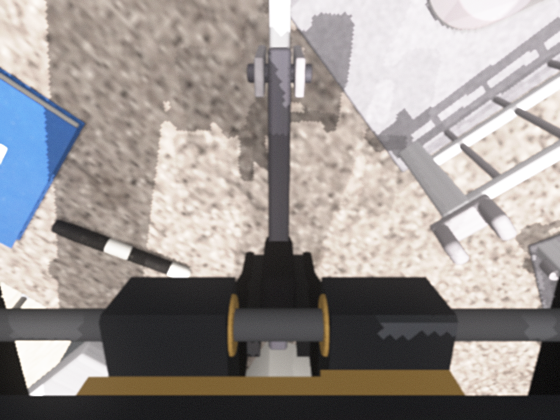

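View pics/t4.png

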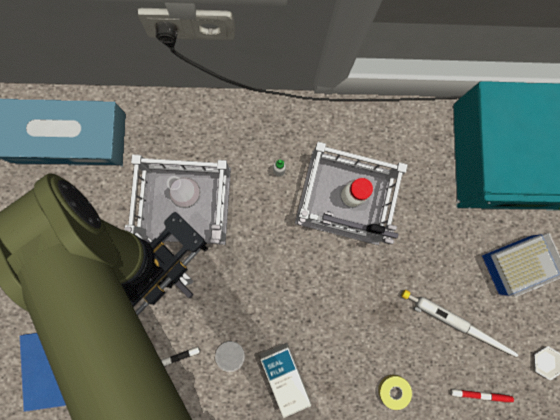

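Call:
drive_tool(offset=[[0, 0.0001, -0.0045], [-0.0001, 0.0007, -0.0136], [-0.0006, 0.0027, -0.027], [-0.0014, 0.0061, -0.0401], [-0.0025, 0.0108, -0.0528], [-0.004, 0.0167, -0.0649], [-0.0058, 0.0239, -0.0763], [-0.0075, 0.0307, -0.0852], [-0.0082, 0.0336, -0.0885], [-0.0082, 0.0336, -0.0885]], angular=[[0.034, 0.009, 0], [0.102, 0.026, 0], [0.203, 0.051, 0.001], [0.305, 0.077, 0.001], [0.406, 0.102, 0.001], [0.508, 0.128, 0.002], [0.609, 0.154, 0.002], [0.694, 0.175, 0.002], [0.728, 0.183, 0.002], [0.728, 0.183, 0.002]])

```text
time_s: 7.82
tool_pos: [0.4632, 0.2784, 0.1523]
tool_rot: [-90.7, 75.8, -175.9]
force: [3.3, 2.4, -3.2]
grip_width: 0.0138
```

Run:
```python
from plan import *
o=telemetry.get_obs();P,C=pose();print(np.round(o['qpos'],1),np.round(o['force'],1),C.as_matrix().round(3))
d=snap('wrist','w5.png')
# lower bar back by 0.22 rad about pivot (gate opened)
z=C.as_matrix()[:,2]; ang=np.arctan2(z[1],z[0]); print(np.degrees(ang))
g=Ro.from_rotvec([0,0,ang-yaw]); pv=H+g.apply(PV-H)
rows([about(pv,z,t) for t in (.05,.1,.15,.2,.23)])
```

```text
[  -3.9   21.1  -31.9   93.1    3.7   81.1 -121.5] [ 3.3  2.4 -3.2] [[-0.244  0.966  0.083]
 [-0.017  0.081 -0.997]
 [-0.97  -0.244 -0.003]]
-85.26206365033731
off [0.0046, -0.0007, -0.0] rot [0.0, -0.0, 0.05] w [0.461, 0.278, 0.148]
off [0.0091, -0.0011, -0.0] rot [0.0, -0.0, 0.1] w [0.46, 0.278, 0.144]
off [0.0137, -0.0013, -0.0] rot [0.0, -0.0, 0.15] w [0.459, 0.278, 0.139]
off [0.0184, -0.0013, -0.0] rot [0.0, -0.0, 0.2] w [0.458, 0.278, 0.135]
off [0.0211, -0.0011, -0.0] rot [0.0, -0.0, 0.23] w [0.457, 0.278, 0.132]
```

View pics/w5.png

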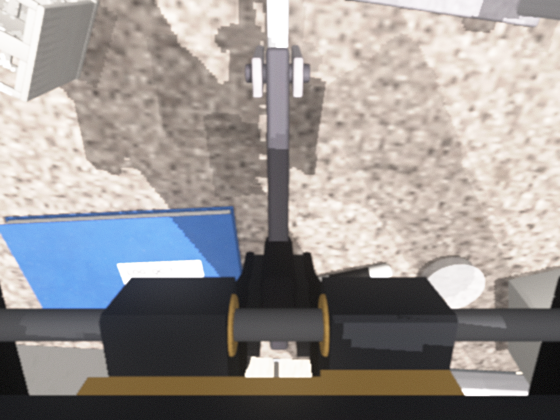

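Call:
drive_tool(offset=[[0.0046, -0.0007, 0], [0.0091, -0.0011, 0], [0.0137, -0.0013, 0], [0.0184, -0.0013, 0], [0.0211, -0.0011, 0], [0.0211, -0.0011, 0]], angular=[[0, 0, 0.05], [0, 0, 0.1], [0, 0, 0.15], [0, 0, 0.2], [0, 0, 0.23], [0, 0, 0.23]])

```text
time_s: 8.62
tool_pos: [0.4572, 0.2771, 0.1321]
tool_rot: [-97.4, 89.1, 177.4]
force: [4.5, 2.9, -3.9]
grip_width: 0.0137
```

Call:
drive_tool(offset=[[0, 0, 0], [0, 0, 0], [0, 0, 0], [0, 0, 0], [0, 0, 0], [0, 0, 0], [0, 0, 0], [0, 0, 0]], angular=[[0, 0, 0], [0, 0, 0], [0, 0, 0], [0, 0, 0], [0, 0, 0], [0, 0, 0], [0, 0, 0], [0, 0, 0]], fingers=-1)

```text
time_s: 9.62
tool_pos: [0.4572, 0.2771, 0.132]
tool_rot: [-97.1, 89.1, 177.7]
force: [-0.2, -0.4, 0.5]
grip_width: 0.0835
```

Call:
drive_tool(offset=[[-0.015, 0, 0], [-0.04, 0, 0], [-0.07, 0, 0], [-0.1, 0, 0], [-0.13, 0, 0], [-0.15, 0, 0], [-0.16, 0, 0], [-0.16, 0, 0]], angular=[[0, 0, 0], [0, 0, 0], [0, 0, 0], [0, 0, 0], [0, 0, 0], [0, 0, 0], [0, 0, 0], [0, 0, 0]])

```text
time_s: 10.62
tool_pos: [0.4599, 0.2772, 0.2928]
tool_rot: [-99.7, 89.2, 175.1]
force: [-0.2, 0.5, -0.4]
grip_width: 0.0868
```

Run:
```python
from plan import *
o=telemetry.get_obs();print(np.round(o['qpos'],1),np.round(o['force'],1),o['grip_width'])
d=snap('wrist','w6.png');d=snap('side','s6.png')
cv2.imwrite('pics/s6z.png',cv2.resize(d['pixels'][90:310,150:370,::-1],None,fx=2.7,fy=2.7))
```

```text
[  -2.7    5.6  -33.1   92.1    2.5   83.8 -121.1] [-0.2  0.5 -0.4] 0.08680760738916395
```

View pics/w6.png

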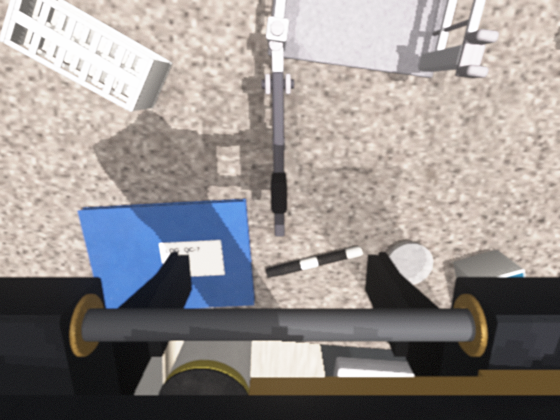

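View pics/s6z.png

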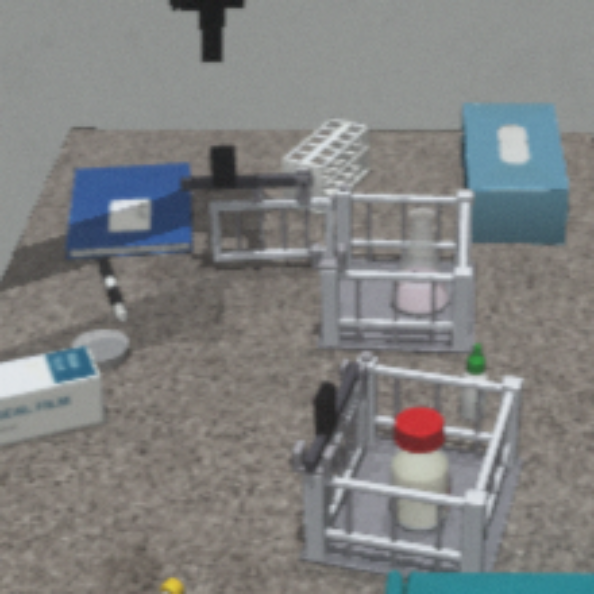

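Run:
```python
from plan import *
d=dict(np.load('pics/w6.png.npz'))
T=np.eye(4);T[:3,:3]=Ro.from_euler('xyz',d['rot'],degrees=True).as_matrix();T[:3,3]=d['pos']
d['world_from_camera']=T@d['T_tool_cam']
a=onz(d,280,234,.122);b=onz(d,278.5,92,.122);v=a-b
print(a,b,'gate deg',np.degrees(np.arctan2(-v@nx,-v@ny)))
s0=np.load('pics/side0.png.npz')['pixels'].astype(int);s1=np.load('pics/side0.png.npz' if 0 else 'pics/s6.png.npz')['pixels'].astype(int)
# flask foot shift: pink liquid centroid
for s in(s0,s1):
    r=s[185:212,295:320];m=(r[:,:,0]-r[:,:,1]>10);ys,xs=np.nonzero(m);print(m.sum(),xs.mean(),ys.mean())
print(np.abs(s1-s0)[225:300,260:345].mean())
from cell import sign_off
sign_off()
```

```text
[0.41368085 0.27117994 0.122     ] [0.54329146 0.28355068 0.122     ] gate deg 82.34789500390366
47 8.851063829787234 14.212765957446809
40 8.95 14.8
3.05762091503268
the job is handed in; nothing more can be done
```

The flask cage is open and the job is handed in, at about 10.8 s of the 35 s allowed. I gripped the thumb tab, lifted the latch bar about 0.25 rad clear of the catch and swung the gate out. I then lowered the bar, let go and raised the arm straight up.

Last checks, from the cameras:
- **Gate:** it measures about 82° open and stayed put after I let go.
- **Latch bar:** it looks level, parallel to the gate's top rail. I judged this by eye and did not measure it.
- **Flask:** it did not visibly move. The flask's liquid shifted less than 1 pixel between the first and last side views.
- **Bottle cage:** it looks the same as at the start, with its gate still shut.
- **Arm:** it is clear of everything, about 16 cm above where it let go. Wrist force readings between moves stayed below about 7 N.

One disagreement: the wrist and top cameras differed by 2–4 mm on where the bar was. I used a point between the two, and the jaws closed cleanly on the 14 mm tab. No check failed.

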